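# Fit the 14 mm spacer plate in the setting jig

### The job

Three spacer plates stand on edge on the seamer table; they look alike but are of different thickness. Find the one that is 14 mm thick by pinching them, press it fully down into the slot of the grey setting jig, without forcing it, with its end up against the end stop, and then swing the keeper over it to lock it in. Leave the other two plates standing about where they are, and do not disturb the check weight and the black marker pen.

Things in the scene. Friction and masses are not known exactly. Their poses are not given: they have to be found in the camera images.
- jig: Setting jig, bolted down: grey base plate 164 x 112 x 10 mm, origin at the centre of its underside, z up. A cross slide on it (aluminium cheeks on a dark plate) carries a slot along the jig's x. A stiff thumbscrew holds the slide where the last user left it: the slot's middle line lies anywhere within 7 mm either side (jig's y) of the jig's origin, not measured; it does not yield to pushing.
- slot_floor (a point): Point fixed to the jig base at the slot floor's height, 16 mm above the jig's origin; axes as the jig's. The slot is 16.2 mm wide (its middle up to 7 mm off this point in y), between cheeks 10 mm thick, x -40 to +40 mm, tops 22 mm above this point, inner top edges bevelled 1.2 mm, open at the -x end. A plate that is home has its origin at this point's x and height.
- end_stop (a point): Point fixed to the jig base, 35 mm from slot_floor along the jig's +x, at the slot floor's height: here lies the face of the end stop that closes the slot's +x end (30 mm wide, top 34 mm above the floor, moves with the cross slide).
- sprung_pad (a joint): Travel (m) of the brass pad in the slot's +y cheek, x -18 to +8 mm: at 0 it stands 3.6 mm into the slot; its top slopes from 21 to 13 mm above the floor, below that it is upright. A 14 mm plate pushes it back about 1.4 mm; to pass it takes 5 to 14 N of downward push, the weight alone does not do; then it presses the plate to the other cheek. An 11 mm plate drops in loose, a 17 mm one cannot enter.
- keeper (a joint): Angle (rad) of the keeper, a steel arm 14 mm wide; hinge upright, on a post at x = +62 mm, y = 0 of the jig. 0: parked, arm to the jig's +y; grows as it swings over the slot (anticlockwise from above); 1.57: arm to the jig's -x, over the plate's end, locked; stop at 1.65. Underside 68.5 mm above the table: 2.5 mm over a plate that is home. Stays where left; 2 to 4 N at the knob move it.
- keeper_knob (a point): Middle of the upright black knob at the keeper's end, 46 mm from the hinge, 88.5 mm above the table: a pin 13 mm thick from z = 75 to 97 mm with a cap 17 mm wide on top of it (z 97 to 104 mm).
- plate_a: Spacer plate, bare aluminium, 70 mm long (its x), 50 mm high (its z), 0.14 kg, standing on edge, two bores; origin at the centre of its underside, thickness along its y. One of the three plates is 11, one 14 and one 17 mm thick; which is which is not known.
- plate_b: Spacer plate, same as plate_a but of another thickness (11, 14 or 17 mm).
- plate_c: Spacer plate, same as plate_a but of another thickness (11, 14 or 17 mm).
- check_weight: Check weight, bare metal, 38 mm wide, 61 mm high with a knob on top, 0.5 kg, standing; origin at the centre of its underside; bystander.
- marker_black: Black and white marker pen, 13 mm thick, about 140 mm long; bystander.
Things that resemble listed ones, but are neither listed nor needed, are in the scene too. Leave any orange look-alike of the plate_c alone.

How it is judged:
On the way, in this order (a step that is already met when the one before it is completed fails the run):
1. the 14 mm plate stands on the floor of the slot against the end stop, held by the sprung pad (which the 11 mm plate does not reach), while the keeper is still open (((z of plate_a in the frame of jig below 0.018 m and x of plate_a in the frame of jig between -0.002 and 0.003 m and y of plate_a in the frame of jig between -0.0115 and 0.0115 m and angle between the x axis of plate_a and the x axis of jig, either way round below 0.06 rad and angle between plate_a's own z axis and vertical below 0.06 rad and linear speed of plate_a below 0.01 m/s) or (z of plate_b in the frame of jig below 0.018 m and x of plate_b in the frame of jig between -0.002 and 0.003 m and y of plate_b in the frame of jig between -0.0115 and 0.0115 m and angle between the x axis of plate_b and the x axis of jig, either way round below 0.06 rad and angle between plate_b's own z axis and vertical below 0.06 rad and linear speed of plate_b below 0.01 m/s) or (z of plate_c in the frame of jig below 0.018 m and x of plate_c in the frame of jig between -0.002 and 0.003 m and y of plate_c in the frame of jig between -0.0115 and 0.0115 m and angle between the x axis of plate_c and the x axis of jig, either way round below 0.06 rad and angle between plate_c's own z axis and vertical below 0.06 rad and linear speed of plate_c below 0.01 m/s)) and value of joint sprung_pad between 0.0006 and 0.0026 m and value of joint keeper below 0.9 rad), for 0.2 s.
2. the keeper is swung over the plate (value of joint keeper above 1.35 rad), for 0.2 s.
At the end, for the whole second after the job is handed in: The 14 mm plate (it pushes the sprung pad back 0.6 to 2.6 mm) stands upright in the slot, within 2 mm of its floor and of the end stop; keeper above 1.35 rad; the other two plates upright within 50 mm of their starts, check weight and black marker within 30 mm of theirs (((z of plate_a in the frame of jig below 0.018 m and x of plate_a in the frame of jig between -0.002 and 0.003 m and y of plate_a in the frame of jig between -0.0115 and 0.0115 m and angle between the x axis of plate_a and the x axis of jig, either way round below 0.06 rad and angle between plate_a's own z axis and vertical below 0.06 rad and linear speed of plate_a below 0.01 m/s and distance of each of plate_b, plate_c from where it was at the start of the episode below 0.05 m and angle between each of plate_b, plate_c's own z axis and vertical below 0.15 rad) or (z of plate_b in the frame of jig below 0.018 m and x of plate_b in the frame of jig between -0.002 and 0.003 m and y of plate_b in the frame of jig between -0.0115 and 0.0115 m and angle between the x axis of plate_b and the x axis of jig, either way round below 0.06 rad and angle between plate_b's own z axis and vertical below 0.06 rad and linear speed of plate_b below 0.01 m/s and distance of each of plate_a, plate_c from where it was at the start of the episode below 0.05 m and angle between each of plate_a, plate_c's own z axis and vertical below 0.15 rad) or (z of plate_c in the frame of jig below 0.018 m and x of plate_c in the frame of jig between -0.002 and 0.003 m and y of plate_c in the frame of jig between -0.0115 and 0.0115 m and angle between the x axis of plate_c and the x axis of jig, either way round below 0.06 rad and angle between plate_c's own z axis and vertical below 0.06 rad and linear speed of plate_c below 0.01 m/s and distance of each of plate_a, plate_b from where it was at the start of the episode below 0.05 m and angle between each of plate_a, plate_b's own z axis and vertical below 0.15 rad)) and value of joint sprung_pad between 0.0006 and 0.0026 m and value of joint keeper above 1.35 rad and distance of each of check_weight, marker_black from where it was at the start of the episode below 0.03 m); the robot touches nothing.
It fails at once if a plate is pressed against the jig with more than 60 N (contact force between any of plate_a, plate_b, plate_c and jig above 60 N).
It fails at once if a plate is knocked over (angle between any of plate_a, plate_b, plate_c's own z axis and vertical above 0.6 rad).
It also fails if it takes over 72 s, if anything falls off the work surface, if the arm or the gripper's body presses on something with over 40 N, if the wrist force passes 120 N, or if a joint passes its speed limit or range.

### The arm

A 6-joint arm with a two-finger parallel gripper is mounted at the origin on a cart in front of the work surface, level with it; the furniture and walls round the work are solid. World frame = base frame: x ahead of the robot, y to its left, z up, the work surface at z = 0. Lengths are in m, angles in rad, forces in N, time in s.
With the tool pointing down it reaches from about 0.375 to 0.9 m from the base axis. Payload 3.1 kg.
Tool frame: the origin (TCP) lies between the finger pads; the fingertips stand 11 mm ahead of it and the grasp point (between the pads) lies 8 mm behind it; z points along the fingers, y is the direction in which the jaws open and shut (so a half turn about z gives the same grasp; the last joint's range is limited). The gripper opens to 85 mm and grips with 20 to 120 N. Pads are 22 mm wide; open, the fingers measure 114 mm over their backs; the gripper's body (76 mm by 85 mm) begins 54 mm behind the grasp point. The pads swing forward as they close: fully open they stand 13 mm farther back than shut.
Start: joints at [-0.178, 0.527, 1.433, -0, 1.181, -0.178], TCP at [0.625, 0, 0.242] pointing down, gripper open.
Joint ranges: [-3.08, 3.08], [-0.75, 2.2], [0.22, 2.44], [-1.43, 4.57], [0, 2.65], [-2.85, 2.85]. Speed limits (rad/s): [2.79, 2.79, 3.14, 3.14, 3.14, 3.14].

### API

Orientations are given as a unit quaternion [x, y, z, w].
In Python, from station import manip gives the robot as it stands. The module is installed in compiled form; this text tells all that it offers.
- The arm moves only by the tool arm_command, never from a script. Its argument "rows" is a list of rows, each a list of 3 entries, a list of its own where there are three numbers: the shift along the world's x, y, z in mm, then the turn about the world's z in rad, then the closure, from -1 (fully open) to 1 (shut), so that 0 is half open. A call has 1 to 12 rows; each row shifts and turns the commanded pose from where the row before left it; what a row does not reach is not made up. A row lasts 1/8 s, in which the tool goes at most 62.5 mm and 10.7 degrees, less where a joint would pass 70% of its speed; a pose out of reach is approached as far as the arm can. A call with a gripper value outside its range is refused whole. The fingers move at their own pace and stop on an object; "squeeze" is the grip in N (left out, the last holds). Time passes only in rows, so rows that do not move let the fingers close. It gives the time, the measured TCP pose, the force and the opening at its end, in the units of the state.
- manip.sense(): the state, without advancing time (a new reading comes with each control period).
- manip.snapshot(name): name is "scene" or "side" or "wrist"; returns the picture (400x640x3 uint8, blue, green, red); there is no depth.
- manip.get_calibration(name): a dict with "fovy" (degrees; the focal length in pixels is half the picture's height over the tangent of half this angle, whatever the lens; pixels are square), "cx", "cy" (the principal point, pixels), "k1" (the pictures are not rectified: a ray, as slopes to the right and down, at radius r is drawn at 1 + k1 r^2 times it, then the intrinsics apply), "R" (3x3) and "t" (3): a world point X has camera coordinates R X + t. Camera axes: x right, y down, z forward; pixel columns grow to the right and rows downward; lengths in m; the calibration is good to about 2 mm. A picture is of the moment at which its call begins: read the wrist's pose just before it. get_calibration takes no time and is no camera call; for the wrist camera it gives the pose at the moment of the call.
- manip.sign_off(): hands the job in, once; it reports no verdict.
The state is a dict: "t": time; "q": joint angles; "qd": joint speeds; "tau": joint torques, N m; "tcp_pos": TCP position; "tool_rot": TCP orientation; "force": force on the tool from outside, world axes, zero at the start; "ft_torque": the same for the moment, N m; "finger_gap": opening from 0.0 (shut) to 1.0 (fully open).
Only numpy, scipy, OpenCV 4.12 (cv2) and the standard library are available. Lean on these libraries where they do the work, as an engineer would, in place of code of your own. Each camera call takes 0.05 s, during which the arm holds its last target.

## Working session

There is one attempt and no reset: what is moved stays moved. The work goes in short steps, Python scripts to look and compute and a tool call to move; the robot and the scene stay as the last step left them, time stands still between calls to the robot, and variables do not carry over. Pictures are saved under pics/ and viewed, and the job is handed in when it is done.

Besides the shell and the picture viewer there is one more tool, called after ">>>" by a JSON object that holds its "method" and its "body", one argument or row to a line. arm_command: Moves the arm, as the interface text tells. Its arguments: {"type":"object","properties":{"rows":{"type":"array","items":{"type":"array"}},"squeeze":{"type":"number"}},"required":["rows"]}

```bash
mkdir -p pics; cat > h.py <<'E'
import numpy as np,cv2
from station import manip
def cal(n):
    c=manip.get_calibration(n); c['R']=np.array(c['R']);c['t']=np.array(c['t'])
    c['f']=200/np.tan(np.radians(c['fovy'])/2); return c
def ray(c,u,v):
    K=np.array([[c['f'],0,c['cx']],[0,c['f'],c['cy']],[0,0,1.]])
    x=np.array([(u-c['cx'])/c['f'],(v-c['cy'])/c['f']]);p=x.copy()
    for _ in range(30): p=x/(1+c['k1']*(p@p))
    d=c['R'].T@np.array([p[0],p[1],1]); return -c['R'].T@c['t'],d
def onz(c,u,v,z):
    o,d=ray(c,u,v); return o+d*(z-o[2])/d[2]
def proj(c,X):
    X=c['R']@np.array(X,float)+c['t'];p=X[:2]/X[2];p=p*(1+c['k1']*(p@p));return p*c['f']+[c['cx'],c['cy']]
def tri(c1,p1,c2,p2):
    o1,d1=ray(c1,*p1);o2,d2=ray(c2,*p2)
    s=np.linalg.lstsq(np.c_[d1,-d2],o2-o1,rcond=None)[0]
    a=o1+s[0]*d1;b=o2+s[1]*d2;return (a+b)/2,np.linalg.norm(a-b)
E
python3 - <<'E'
from h import *
print(manip.sense())
for n in ['scene','side','wrist']:
    c=cal(n);print(n,c)
    cv2.imwrite(f'pics/{n}0.png',manip.snapshot(n))
E
```

```text
{'t': 0.0, 'q': array([-1.78498916e-01,  5.28486252e-01,  1.43392801e+00, -1.24490249e-05,
        1.18139182e+00, -1.78479378e-01]), 'qd': array([ 6.80804785e-04,  2.27258096e-03, -3.39087004e-05,  1.66951632e-03,
       -1.45255431e-03,  1.95247175e-04]), 'tau': array([ 2.50220628e-04, -4.42344439e+01, -1.78024775e+01, -2.06930472e-04,
        8.36740597e-03,  2.24214921e-05]), 'tcp_pos': array([6.24294762e-01, 1.54036266e-04, 2.41313079e-01]), 'tool_rot': array([ 7.07111580e-01,  7.07101116e-01, -6.35921559e-04, -9.05788583e-04]), 'force': array([-0.22246385, -0.907647  ,  0.03035111]), 'ft_torque': array([ 0.02646021, -0.02879815, -0.04561365]), 'finger_gap': 1.0014666387813245}
scene {'fovy': 47.290791550268295, 'cx': 317.6787184365371, 'cy': 192.36301614086923, 'k1': -0.08339378283753864, 'R': array([[ 0.72764411, -0.68593368, -0.00538835],
       [-0.52566663, -0.55255049, -0.64680951],
       [ 0.44069109,  0.47347961, -0.76263256]]), 't': array([-0.38492419,  0.404334  ,  0.61139258]), 'f': np.float64(456.79504623459485)}
side {'fovy': 48.93055646996509, 'cx': 318.28576662750095, 'cy': 196.74164463778698, 'k1': -0.10729430459084194, 'R': array([[-0.9949292 ,  0.09836044, -0.02100252],
       [ 0.05659466,  0.37487731, -0.92534537],
       [-0.08314401, -0.92184176, -0.37854306]]), 't': array([0.57596904, 0.04364235, 0.9768525 ]), 'f': np.float64(439.56566747045594)}
wrist {'fovy': 65.71823866715427, 'cx': 321.364228008978, 'cy': 193.60791123645873, 'k1': -0.05428808693639227, 'R': array([[ 9.99998305e-01, -1.10913122e-03, -1.46957548e-03],
       [-6.11429620e-04, -9.52941247e-01,  3.03154425e-01],
       [-1.73665713e-03, -3.03153013e-01, -9.52940310e-01]]), 't': array([-0.62369328, -0.03929874,  0.37866761]), 'f': np.float64(309.6371317157716)}
```

View pics/scene0.png

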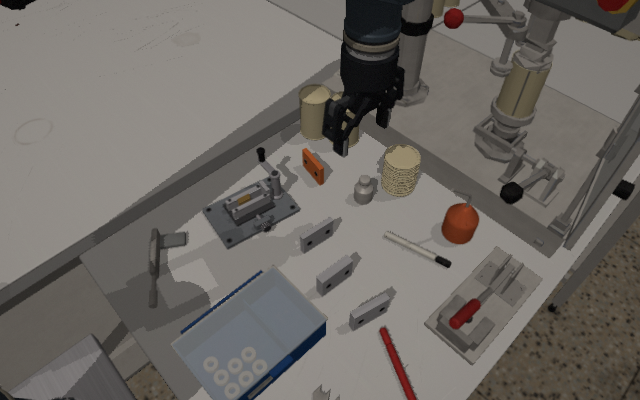

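View pics/side0.png

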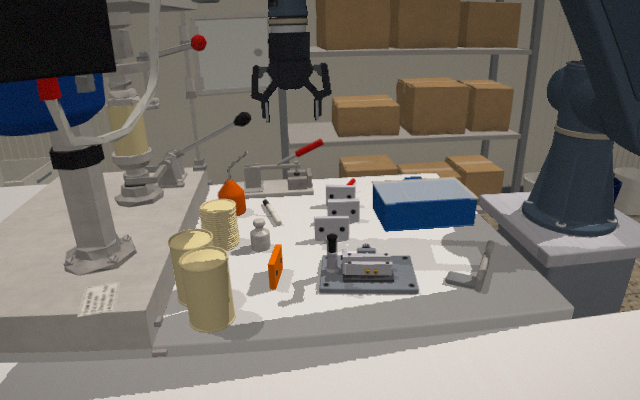

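View pics/wrist0.png

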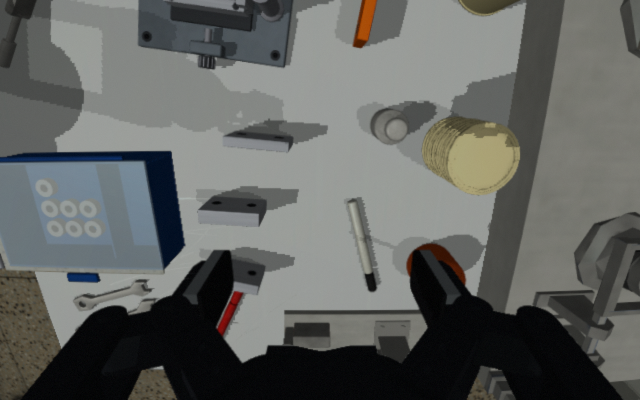

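The scene view shows three grey plates at about (317,234), (335,273) and (370,310), and the orange look-alike at (313,166), which I'll leave alone. The jig is at (250,205) with the keeper knob at (275,180). The check weight is at (364,189) and the marker at (417,248). I'll measure these in zoomed crops.

```bash
python3 - <<'E'
from h import *
s=cv2.imread('pics/scene0.png');w=cv2.imread('pics/wrist0.png');d=cv2.imread('pics/side0.png')
cv2.imwrite('pics/z1.png',cv2.resize(s[160:340,190:400],None,fx=3.5,fy=3.3,interpolation=cv2.INTER_CUBIC)[:600,:800])
cv2.imwrite('pics/z2.png',cv2.resize(w[0:310,130:300],None,fx=2,fy=1.93,interpolation=cv2.INTER_CUBIC))
c=cal('side');
for n,z,pts in [('wrist',0.05,[(258,142),(232,211),(248,276),(393,125)]),('scene',0.05,[(320,226),(336,264),(371,302)])]:
    c=cal(n)
    for p in pts: print(n,p,onz(c,*p,z).round(4))
c=cal('wrist')
for p in [(141,37),(288,63)]: print(onz(c,*p,0.01))
E
```

```text
wrist (258, 142) [0.558  0.0306 0.05  ]
wrist (232, 211) [ 0.5241 -0.0461  0.05  ]
wrist (248, 276) [ 0.5356 -0.1296  0.05  ]
wrist (393, 125) [0.6974 0.0479 0.05  ]
scene (320, 226) [0.5615 0.0279 0.05  ]
scene (336, 264) [ 0.5259 -0.0494  0.05  ]
scene (371, 302) [ 0.5166 -0.1394  0.05  ]
[0.42744057 0.14073903 0.01      ]
[0.58756281 0.11114527 0.01      ]
```

View pics/z1.png

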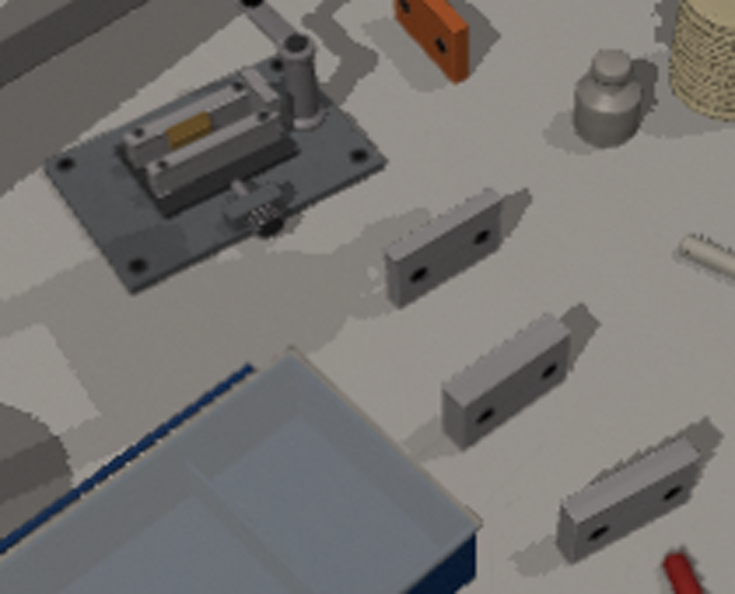

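View pics/z2.png

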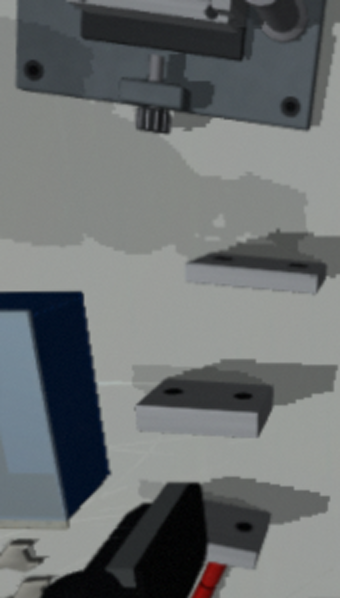

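>>> {"method": "arm_command", "body": {
  "rows": [
    [[-14,0,8],0.18,-1],
    [[-14,0,8],0.18,-1],
    [[-14,0,8],0.18,-1],
    [[-14,0,8],0.18,-1],
    [[-14,0,8],0.17,-1],
    [[-14,0,8],0.17,-1],
    [[-14,0,0],0.17,-1],
    [[0,0,0],0.17,-1],
    [[0,0,0],0,-1],
    [[0,0,0],0,-1]
  ]
}}

```text
t: 1.4
tcp_pos: [0.527, 0.0, 0.2902]
tool_rot: [0.086, 0.996, 0.0, -0.0]
force: [-0.5, 0.6, 0.4]
finger_gap: 1.001
```

```bash
python3 - <<'E'
from h import *
s=manip.sense();print(s['t'],s['tcp_pos'],s['tool_rot'],s['q'])
c=cal('wrist');im=manip.snapshot('wrist');cv2.imwrite('pics/wrist1.png',im)
import pickle;pickle.dump(c,open('c1.pkl','wb'))
cv2.imwrite('pics/wrist1z.png',cv2.resize(im,(800,500)))
E
```

```text
1.4 [5.27024823e-01 1.08164010e-05 2.90180599e-01] [ 8.64807901e-02  9.96253513e-01  6.33784612e-06 -1.01554584e-04] [-2.12177665e-01  3.38366407e-01  1.61781891e+00 -1.38825513e-05
  1.18561043e+00 -1.60979087e+00]
```

View pics/wrist1z.png

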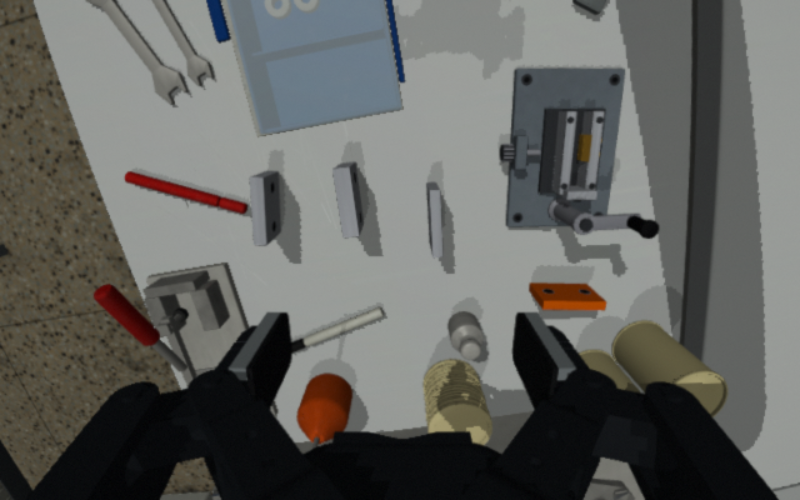

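The wrist view shows all three plates at about (212,166), (278,160) and (348,175) in raw pixels, with the jig at (455,118) and the knob near (516,182). The orange look-alike is at (454,236). Next I'll crop the plates and the jig.

```bash
python3 - <<'E'
from h import *
im=cv2.imread('pics/wrist1.png')
cv2.imwrite('pics/p1.png',cv2.resize(im[120:220,190:370],None,fx=4.4,fy=4.4,interpolation=cv2.INTER_NEAREST))
cv2.imwrite('pics/j1.png',cv2.resize(im[45:200,395:530],None,fx=3.8,fy=3.8,interpolation=cv2.INTER_NEAREST))
E
```

```text
(no output)
```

View pics/p1.png

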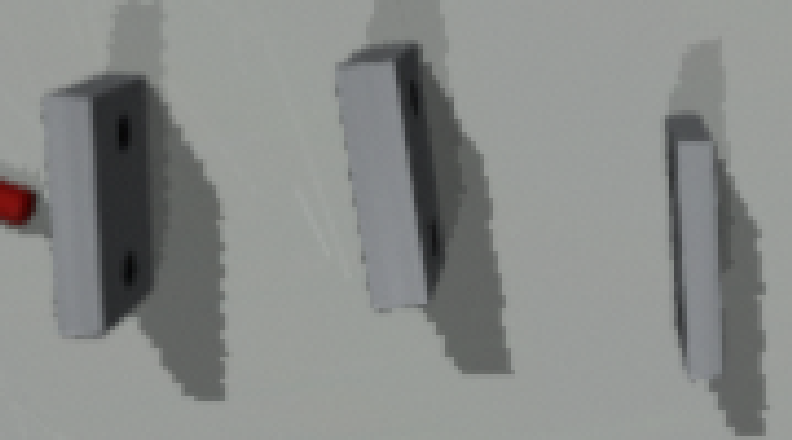

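View pics/j1.png

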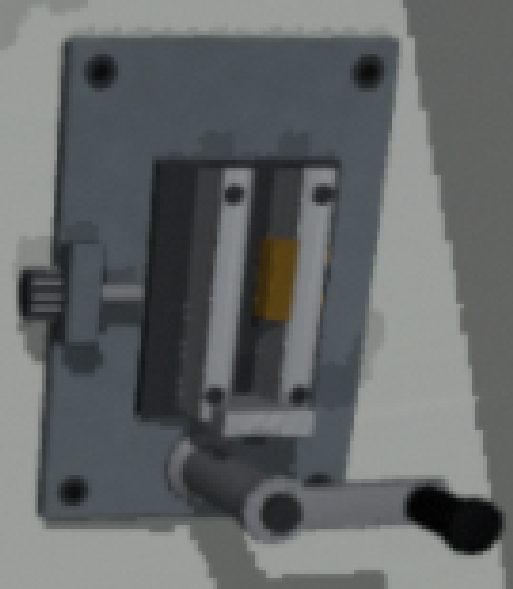

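```bash
python3 - <<'E'
from h import *
import pickle;c=pickle.load(open('c1.pkl','rb'))
def P(off,k,p,z): return onz(c,off[0]+(p[0]+.5)/k-.5,off[1]+(p[1]+.5)/k-.5,z)
for nm,q in dict(L=[(43,96),(92,96),(103,336),(60,336)],M=[(337,65),(396,65),(427,303),(372,307)],R=[(679,142),(712,142),(721,376),(689,377)]).items():
    a=np.array([P((190,120),4.4,p,.05)[:2] for p in q])
    m=a.mean(0);ax=(a[0]+a[1]-a[2]-a[3]);ax=-ax/np.linalg.norm(ax)
    n=np.array([-ax[1],ax[0]])
    print(nm,m.round(4),'yaw',np.arctan2(ax[1],ax[0]).round(3),'len',np.linalg.norm((a[0]+a[1]-a[2]-a[3])/2).round(4),'w',abs((a[1]-a[0])@n).round(4),abs((a[2]-a[3])@n).round(4))
o=(395,45);k=3.8
q=[(67,37),(398,39),(346,524),(40,518)]
a=np.array([P(o,k,p,.01)[:2] for p in q]);print(a,a.mean(0))
h=[(101,71),(368,71),(73,490)]
b=np.array([P(o,k,p,.01)[:2] for p in h]);print('holes',b)
print('yaws',[np.arctan2(*(v[::-1])) for v in (a[3]-a[0],a[2]-a[1],b[2]-b[0])], np.linalg.norm(a[3]-a[0]),np.linalg.norm(a[1]-a[0]),np.linalg.norm(b[2]-b[0]),np.linalg.norm(b[1]-b[0]))
# cheeks top z=.038: inner edges
print('cheek screws', [P(o,k,p,.038)[:2].round(4) for p in [(234,195),(323,194),(215,396),(299,395)]])
print('cheek edges top(inner/outer)', [P(o,k,p,.038)[:2].round(4) for p in [(220,168),(252,168),(305,168),(337,168),(202,402),(233,402),(284,402),(314,402)]])
print('knob',P(o,k,(470,522),.104),'hinge',P(o,k,(280,512),.0745))
E
```

```text
L [ 0.5111 -0.1424] yaw -0.227 len 0.0691 w 0.0136 0.0126
M [ 0.5177 -0.0548] yaw -0.081 len 0.068 w 0.0159 0.0158
R [0.554  0.0285] yaw -0.109 len 0.0684 w 0.009 0.0093
[[0.42086019 0.13142431]
 [0.43830171 0.24057401]
 [0.60291644 0.21863273]
 [0.58109157 0.10660697]] [0.51079248 0.1743095 ]
holes [[0.43305716 0.14147654]
 [0.44683136 0.23010786]
 [0.57270484 0.11940936]]
yaws [np.float64(-0.1536633534064869), np.float64(-0.13250763223071096), np.float64(-0.15672446712504576)] 0.16214189985581526 0.11053444594064357 0.141380458890813 0.08969526280374945
cheek screws [array([0.4776, 0.1712]), array([0.4818, 0.1996]), array([0.5406, 0.1616]), array([0.5449, 0.1895])]
cheek edges top(inner/outer) [array([0.4687, 0.1673]), array([0.4703, 0.1774]), array([0.4729, 0.1942]), array([0.4745, 0.2044]), array([0.5418, 0.1571]), array([0.5436, 0.1674]), array([0.5464, 0.1844]), array([0.5481, 0.1945])]
knob [0.57364312 0.20756819 0.104     ] hinge [0.57146159 0.16562909 0.0745    ]
```

>>> {"method": "arm_command", "body": {
  "rows": [
    [[-4,-36,-30],-0.054,-0.2],
    [[-4,-36,-30],0,-0.2],
    [[-4,-36,-30],0,-0.2],
    [[-4,-34,-30],0,-0.2],
    [[0,0,-30],0,-0.2],
    [[0,0,-30],0,-0.2],
    [[0,0,-30],0,-0.2],
    [[0,0,0],0,-0.2],
    [[0,0,0],0,-0.2]
  ]
}}

```text
t: 2.58
tcp_pos: [0.5117, -0.1423, 0.0809]
tool_rot: [0.112, 0.994, -0.0, 0.001]
force: [-0.1, -0.5, -0.6]
finger_gap: 0.602
```

```bash
python3 - <<'E'
from h import *
s=manip.sense();print(s['t'],s['tcp_pos'],s['tool_rot'],s['finger_gap'])
im=manip.snapshot('wrist');im2=manip.snapshot('scene')
cv2.imwrite('pics/w2.png',np.hstack([im[100:400,120:520],cv2.resize(im2[200:350,280:480],None,fx=2,fy=2)]))
E
```

```text
2.575 [ 0.51167038 -0.14225285  0.08092849] [ 1.12398285e-01  9.93663053e-01 -2.09272966e-04  5.65114702e-04] 0.602128931480809
```

View pics/w2.png

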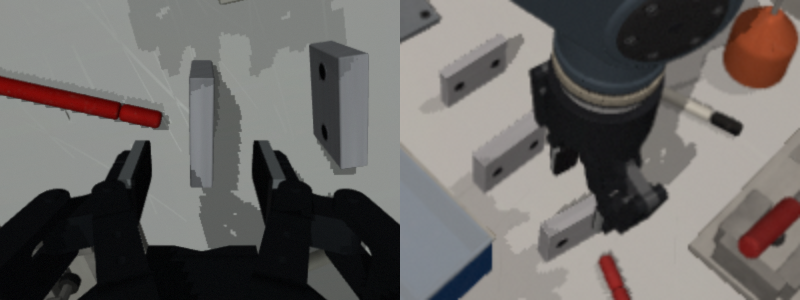

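The wrist view shows plate L at (202,125) of the crop, midway between the open jaws. I'll lower and pinch it gently.

>>> {"method": "arm_command", "body": {
  "rows": [
    [[0,0,-22],0,-0.2],
    [[0,0,-21],0,-0.2],
    [[0,0,0],0,-0.2],
    [[0,0,0],0,0.3],
    [[0,0,0],0,0.6],
    [[0,0,0],0,1],
    [[0,0,0],0,1],
    [[0,0,0],0,1],
    [[0,0,0],0,1]
  ],
  "squeeze": 20
}}

```text
t: 3.8
tcp_pos: [0.5117, -0.1423, 0.0384]
tool_rot: [0.112, 0.994, -0.0, 0.001]
force: [-0.5, 0.8, 6.7]
finger_gap: 0.16
```

>>> {"method": "arm_command", "body": {
  "rows": [
    [[0,0,0],0,1],
    [[0,0,0],0,1],
    [[0,0,0],0,1]
  ]
}}

```text
t: 4.18
tcp_pos: [0.5117, -0.1423, 0.0384]
tool_rot: [0.112, 0.994, -0.0, 0.001]
force: [-0.0, 0.2, 6.3]
finger_gap: 0.162
```

The opening of 0.162 × 85 ≈ 13.8 mm, so this is the 14 mm plate (11 mm would read 0.13, 17 mm 0.20). The wrist view agrees, with top-face widths ordered R < L < M. I'll grip harder, lift and carry it to a point over the jig for a closer look.

>>> {"method": "arm_command", "body": {
  "rows": [
    [[0,0,0],0,1],
    [[0,0,2],0,1],
    [[0,0,20],0,1],
    [[0,0,30],0,1],
    [[0,0,40],0,1],
    [[-2,40,35],0.036,1],
    [[-2,45,35],0.036,1],
    [[-2,45,0],0,1],
    [[-2,45,0],0,1],
    [[-2,45,0],0,1],
    [[-2,45,0],0,1],
    [[0,45,0],0,1]
  ],
  "squeeze": 60
}}

```text
t: 5.68
tcp_pos: [0.4979, 0.1694, 0.1989]
tool_rot: [0.076, 0.997, -0.0, -0.001]
force: [0.9, 0.1, -1.6]
finger_gap: 0.15
```

>>> {"method": "arm_command", "body": {
  "rows": [
    [[0,7,0],0,1],
    [[0,0,0],0,1],
    [[0,0,0],0,1]
  ]
}}

```text
t: 6.05
tcp_pos: [0.4988, 0.1739, 0.1991]
tool_rot: [0.077, 0.997, -0.0, -0.0]
force: [-0.2, -0.0, -2.3]
finger_gap: 0.149
```

```bash
python3 - <<'E'
from h import *
import pickle
s=manip.sense();print(s['t'],s['tcp_pos'],s['tool_rot'],s['finger_gap'],s['force'])
c=cal('wrist');im=manip.snapshot('wrist');cv2.imwrite('pics/wrist3.png',im);pickle.dump(c,open('c3.pkl','wb'))
cv2.imwrite('pics/side3.png',manip.snapshot('side'))
cv2.imwrite('pics/wrist3z.png',cv2.resize(im,(800,500)))
E
```

```text
6.05 [0.49883577 0.17387957 0.19908719] [ 7.69463388e-02  9.97035118e-01 -3.05664648e-04 -3.74148919e-04] 0.14895099844262788 [-0.1568776  -0.04533814 -2.29066279]
```

View pics/wrist3z.png

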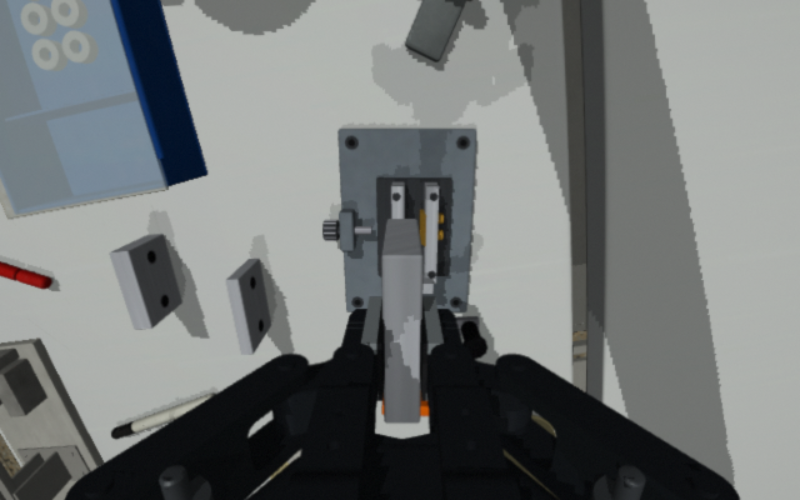

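View pics/side3.png

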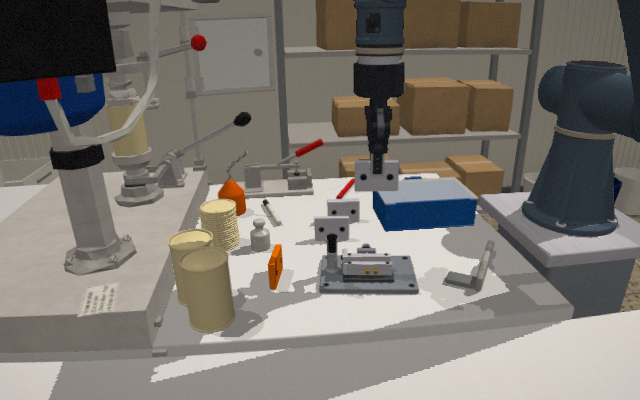

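The wrist view shows the jig holes at (351,142), (463,142), (357,302) and (457,302) in the 800-wide picture. The cheeks are at (398,195) and (432,230). The held plate fills (383–421, 220–420). I'll zoom in to measure.

```bash
python3 - <<'E'
from h import *
im=cv2.imread('pics/wrist3.png')
cv2.imwrite('pics/j3.png',cv2.resize(im[95:255,260:390],None,fx=3.7,fy=3.7,interpolation=cv2.INTER_CUBIC))
cv2.imwrite('pics/j3b.png',cv2.resize(im[135:205,290:370],None,fx=8,fy=8,interpolation=cv2.INTER_CUBIC))
s=cv2.imread('pics/side3.png');cv2.imwrite('pics/s3.png',cv2.resize(s[145:300,300:430],None,fx=3.8,fy=3.8,interpolation=cv2.INTER_CUBIC))
E
```

```text
(no output)
```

View pics/j3.png

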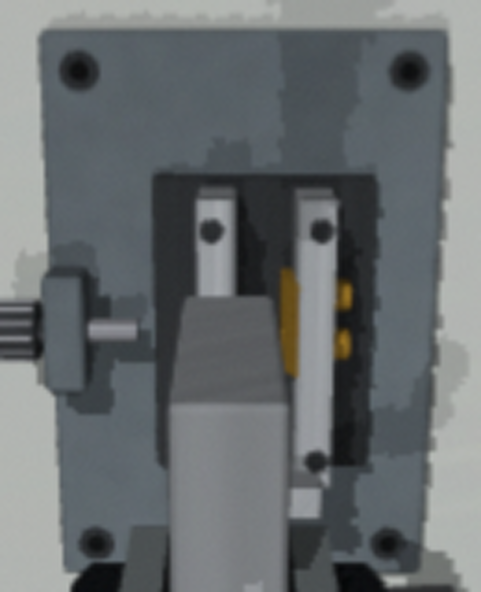

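View pics/j3b.png

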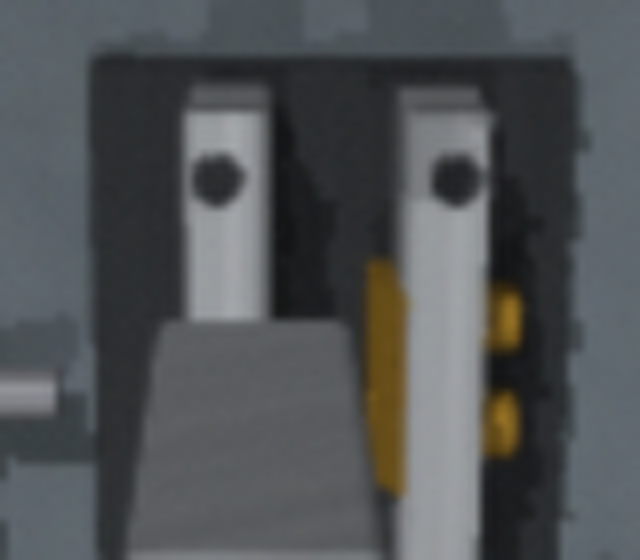

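View pics/s3.png

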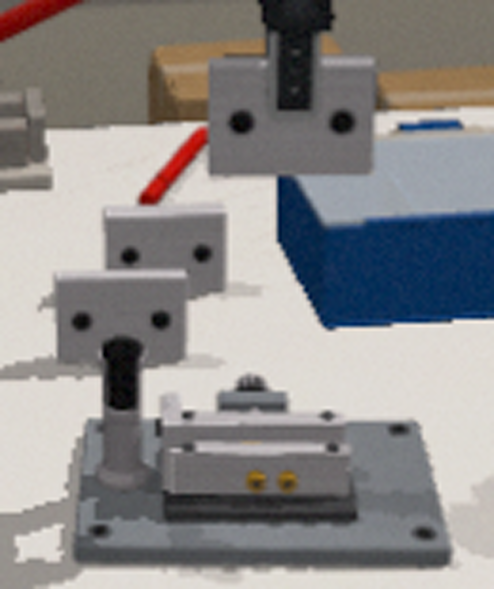

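```bash
python3 - <<'E'
from h import *
import pickle;c=pickle.load(open('c3.pkl','rb'))
def P(o,k,p,z): return onz(c,o[0]+(p[0]+.5)/k-.5,o[1]+(p[1]+.5)/k-.5,z)[:2]
A=lambda p,z:P((260,95),3.7,p,z); B=lambda p,z:P((290,135),8,p,z)
h=np.array([A(p,.010) for p in [(78,71),(408,71),(96,542),(387,542)]])
m=h.mean(0);print('holes',h.round(4).tolist(),'ctr',m.round(4))
x=(h[2]+h[3]-h[0]-h[1]);y=h[1]+h[3]-h[0]-h[2]
print('yaw',np.arctan2(x[1],x[0]),np.arctan2(-y[0],y[1]),np.linalg.norm(x)/2,np.linalg.norm(y)/2)
yaw=-0.155;ex=np.array([np.cos(yaw),np.sin(yaw)]);ey=np.array([-ex[1],ex[0]])
J=lambda w:((w-m)@np.array([ex,ey]).T).round(4)
sc=[B((218,180),.038),B((457,180),.038),A((315,461),.038)]
print('screws',[J(w) for w in sc],'mid y',J((sc[0]+sc[1])/2))
for nm,p in dict(lo=(184,150),li=(272,150),ri=(396,150),ro=(491,150),pad=(368,262)).items(): print(nm,J(B(p,.038)))
print('plate slide dark', J(B((93,62),.016)),J(B((577,62),.016)), J(A((152,175),.016)),J(A((376,175),.016)))
s=manip.sense();print('tcp J',J(s['tcp_pos'][:2]))
e=[A((171,402),.211),A((288,402),.211),A((187,297),.161),A((272,297),.161)]
print('plate end',[J(w) for w in e],J((e[0]+e[1])/2),J((e[2]+e[3])/2))
C=cal('side')
S=lambda p,z:onz(C,300+(p[0]+.5)/3.8-.5,145+(p[1]+.5)/3.8-.5,z)[:2]
print('side holes',[J(S(p,.01)) for p in [(100,530),(424,532),(399,428)]])
print('side screws',[J(S(p,.038)) for p in [(188,415),(327,415),(188,447),(333,448)]])
print('x,y dirs',ex,ey)
E
```

```text
holes [[0.4329, 0.1415], [0.4467, 0.2301], [0.5722, 0.1197], [0.5861, 0.2084]] ctr [0.5095 0.1749]
yaw -0.15459273075168978 -0.15482240897915225 0.1410607878544497 0.08970375511948883
screws [array([-0.0318, -0.0083]), array([-0.0318,  0.0202]), array([0.032 , 0.0198])] mid y [-0.0318  0.0059]
lo [-0.0354 -0.0123]
li [-0.0354 -0.0019]
ri [-0.0354  0.0128]
ro [-0.0354  0.0241]
pad [-0.0218  0.0097]
plate slide dark [-0.0427 -0.0244] [-0.0427  0.0368] [-0.0431 -0.0249] [-0.0431  0.0363]
tcp J [-0.0101 -0.0027]
plate end [array([-0.0462, -0.0101]), array([-0.0462,  0.0027]), array([-0.0454, -0.0102]), array([-0.0454,  0.0027])] [-0.0462 -0.0037] [-0.0454 -0.0037]
side holes [array([0.0708, 0.0458]), array([-0.071 ,  0.0451]), array([-0.071 , -0.0452])]
side screws [array([ 0.032 , -0.0075]), array([-0.0318, -0.0084]), array([0.0322, 0.0211]), array([-0.0321,  0.0211])]
x,y dirs [ 0.98801153 -0.1543801 ] [0.1543801  0.98801153]
```

>>> {"method": "arm_command", "body": {
  "rows": [
    [[4.5,3.9,-20],0,1],
    [[4.4,3.8,-30],0,1],
    [[0,0,-30],0,1],
    [[0,0,-22],0,1],
    [[0,0,-12],0,1],
    [[0,0,0],0,1],
    [[0,0,0],0,1]
  ]
}}

```text
t: 7.02
tcp_pos: [0.5086, 0.1826, 0.0861]
tool_rot: [0.076, 0.997, 0.0, 0.001]
force: [-0.1, -0.1, -1.2]
finger_gap: 0.147
```

```bash
python3 - <<'E'
from h import *
import pickle
s=manip.sense();print(s['t'],s['tcp_pos'],s['tool_rot'],s['finger_gap'],s['force'])
c=cal('wrist');im=manip.snapshot('wrist');cv2.imwrite('pics/wrist4.png',im);pickle.dump(c,open('c4.pkl','wb'))
d=manip.snapshot('side');cv2.imwrite('pics/side4.png',d)
cv2.imwrite('pics/w4.png',cv2.resize(im[100:280,240:420],None,fx=3.3,fy=3.3,interpolation=cv2.INTER_CUBIC))
cv2.imwrite('pics/s4.png',cv2.resize(d[200:300,300:430],None,fx=5,fy=5,interpolation=cv2.INTER_CUBIC))
E
```

```text
7.025 [0.50863484 0.18259332 0.08607154] [7.64987136e-02 9.97069332e-01 1.61303036e-04 8.16730780e-04] 0.14706851489080852 [-0.05035779 -0.05325178 -1.22995989]
```

View pics/w4.png

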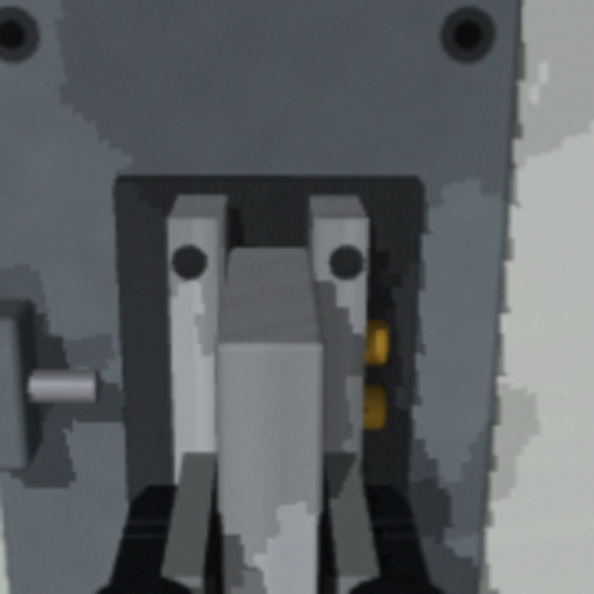

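View pics/s4.png

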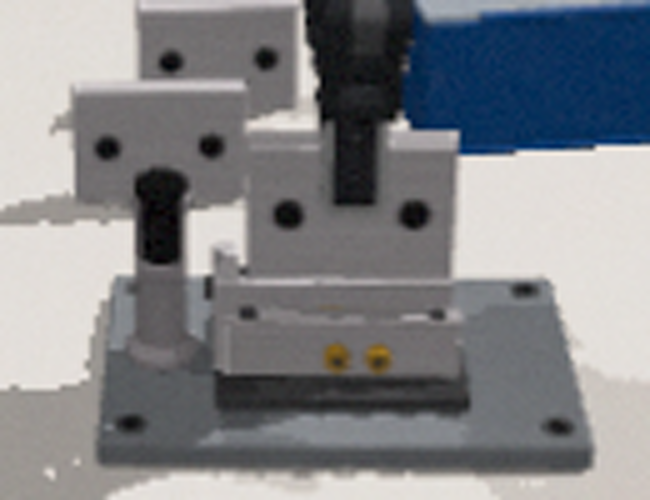

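```bash
python3 - <<'E'
from h import *
import pickle;c=pickle.load(open('c4.pkl','rb'))
k=3.3
A=lambda p,z:onz(c,240+(p[0]+.5)/k-.5,100+(p[1]+.5)/k-.5,z)[:2]
m=np.array([.5095,.1749]);yaw=-0.155;ex=np.array([np.cos(yaw),np.sin(yaw)]);ey=np.array([-ex[1],ex[0]])
J=lambda w:((w-m)@np.array([ex,ey]).T).round(4)
print('holes',J(A((12,35),.01)),J(A((467,35),.01)))
print('screws',J(A((190,261),.038)),J(A((346,261),.038)))
for p in [(168,217),(224,217),(312,217),(368,217)]: print('cheek',J(A(p,.038)))
s=manip.sense();zt=s['tcp_pos'][2]-.0384
print('tcp',J(s['tcp_pos'][:2]))
for p,z in [((228,249),0),((307,249),0),((219,343),.05),((322,343),.05),((216,450),.05),((322,450),.05)]: print('plate',J(A(p,z+zt)))
E
```

```text
holes [-0.0706 -0.0444] [-0.0706  0.045 ]
screws [-0.0321 -0.0081] [-0.0321  0.02  ]
cheek [-0.0402 -0.0119]
cheek [-0.0402 -0.0019]
cheek [-0.0403  0.0138]
cheek [-0.0403  0.0238]
tcp [-0.0021  0.0076]
plate [-0.0369 -0.0008]
plate [-0.0369  0.0126]
plate [-0.0378 -0.    ]
plate [-0.0378  0.0127]
plate [-0.0233 -0.0006]
plate [-0.0233  0.0129]
```

The plate is centred: its middle is at jig y 6.2 mm and the slot's at 6.0 mm, with 2.3 mm left to the stop. I'll lower it in small steps and watch the force.

>>> {"method": "arm_command", "body": {
  "rows": [
    [[-0.1,-0.5,-3],0,1],
    [[0,0,-4],0,1],
    [[0,0,-4],0,1],
    [[0,0,-3],0,1],
    [[0,0,0],0,1],
    [[0,0,0],0,1]
  ]
}}

```text
t: 7.88
tcp_pos: [0.5075, 0.1819, 0.0712]
tool_rot: [0.076, 0.997, -0.0, -0.0]
force: [-0.1, -1.5, -1.4]
finger_gap: 0.151
```

>>> {"method": "arm_command", "body": {
  "rows": [
    [[0,0,-2],0,1],
    [[0,0,-2],0,1],
    [[0,0,0],0,1]
  ]
}}

```text
t: 8.25
tcp_pos: [0.5078, 0.1815, 0.0676]
tool_rot: [0.076, 0.997, -0.001, 0.0]
force: [-0.7, -5.8, 0.9]
finger_gap: 0.151
```

>>> {"method": "arm_command", "body": {
  "rows": [
    [[0,0,-2],0,1],
    [[0,0,-2],0,1],
    [[0,0,0],0,1]
  ]
}}

```text
t: 8.62
tcp_pos: [0.5079, 0.1815, 0.0634]
tool_rot: [0.076, 0.997, -0.001, 0.0]
force: [-0.6, -5.6, -0.1]
finger_gap: 0.146
```

>>> {"method": "arm_command", "body": {
  "rows": [
    [[0,0,-2],0,1],
    [[0,0,-2],0,1],
    [[0,0,-1.5],0,1],
    [[0,0,0],0,1]
  ]
}}

```text
t: 9.12
tcp_pos: [0.5077, 0.1815, 0.0578]
tool_rot: [0.076, 0.997, -0.001, -0.0]
force: [-0.6, -5.4, -0.2]
finger_gap: 0.147
```

>>> {"method": "arm_command", "body": {
  "rows": [
    [[0,0,-1],0,1],
    [[0,0,-1],0,1],
    [[0,0,0],0,1]
  ]
}}

```text
t: 9.5
tcp_pos: [0.5078, 0.1815, 0.0559]
tool_rot: [0.076, 0.997, -0.001, -0.0]
force: [-0.6, -5.6, 1.1]
finger_gap: 0.15
```

>>> {"method": "arm_command", "body": {
  "rows": [
    [[0,0,-0.7],0,1],
    [[0,0,-0.7],0,1],
    [[0,0,0],0,1]
  ]
}}

```text
t: 9.88
tcp_pos: [0.5077, 0.1814, 0.0546]
tool_rot: [0.076, 0.997, -0.001, -0.0]
force: [-1.3, -5.1, 0.9]
finger_gap: 0.152
```

>>> {"method": "arm_command", "body": {
  "rows": [
    [[0,0,-0.7],0,1],
    [[0,0,0],0,1]
  ]
}}

```text
t: 10.12
tcp_pos: [0.5077, 0.1815, 0.0545]
tool_rot: [0.076, 0.997, -0.001, -0.0]
force: [-1.5, -6.0, 5.9]
finger_gap: 0.152
```

>>> {"method": "arm_command", "body": {
  "rows": [
    [[0,0,-0.7],0,1],
    [[0,0,0],0,1]
  ]
}}

```text
t: 10.38
tcp_pos: [0.5077, 0.1815, 0.0545]
tool_rot: [0.076, 0.997, -0.001, 0.0]
force: [-3.6, -5.4, 11.5]
finger_gap: 0.15
```

The plate is on the floor at the expected height. I'll ease the down-force slightly and slide it to the end stop.

>>> {"method": "arm_command", "body": {
  "rows": [
    [[0,0,0.7],0,1],
    [[1,-0.15,0],0,1],
    [[1,-0.15,0],0,1],
    [[0,0,0],0,1]
  ]
}}

```text
t: 10.88
tcp_pos: [0.5078, 0.1814, 0.0545]
tool_rot: [0.076, 0.997, -0.001, -0.002]
force: [-5.0, -5.2, 8.6]
finger_gap: 0.151
```

>>> {"method": "arm_command", "body": {
  "rows": [
    [[0.6,-0.1,0],0,1],
    [[0,0,0],0,1]
  ]
}}

```text
t: 11.12
tcp_pos: [0.5078, 0.1814, 0.0545]
tool_rot: [0.076, 0.997, -0.001, -0.002]
force: [-6.5, -3.5, 10.0]
finger_gap: 0.148
```

>>> {"method": "arm_command", "body": {
  "rows": [
    [[0.6,-0.1,0],0,1],
    [[0,0,0],0,1]
  ]
}}

```text
t: 11.38
tcp_pos: [0.5079, 0.1814, 0.0546]
tool_rot: [0.076, 0.997, -0.001, -0.003]
force: [-7.2, -3.7, 10.6]
finger_gap: 0.149
```

>>> {"method": "arm_command", "body": {
  "rows": [
    [[1,-0.15,0.7],0,1],
    [[1,-0.15,0.3],0,1],
    [[0,0,0],0,1]
  ]
}}

```text
t: 11.75
tcp_pos: [0.509, 0.1812, 0.0548]
tool_rot: [0.076, 0.997, -0.001, -0.004]
force: [-6.9, -2.5, 6.4]
finger_gap: 0.15
```

>>> {"method": "arm_command", "body": {
  "rows": [
    [[1,-0.15,0],0,1],
    [[1,-0.15,0],0,1],
    [[0,0,0],0,1]
  ]
}}

```text
t: 12.12
tcp_pos: [0.5109, 0.1809, 0.0548]
tool_rot: [0.076, 0.997, -0.001, -0.004]
force: [-6.0, -3.0, 7.0]
finger_gap: 0.155
```

```bash
python3 - <<'E'
from h import *
import pickle
s=manip.sense();print(s['t'],s['tcp_pos'],s['tool_rot'],s['finger_gap'],s['force'],s['ft_torque'])
c=cal('wrist');im=manip.snapshot('wrist');cv2.imwrite('pics/wrist5.png',im);pickle.dump(c,open('c5.pkl','wb'))
d=manip.snapshot('side');cv2.imwrite('pics/side5.png',d)
cv2.imwrite('pics/w5.png',cv2.resize(im[100:280,240:420],None,fx=3.3,fy=3.3,interpolation=cv2.INTER_CUBIC))
cv2.imwrite('pics/s5.png',cv2.resize(d[200:300,300:430],None,fx=5,fy=5,interpolation=cv2.INTER_CUBIC))
E
```

```text
12.125 [0.51090644 0.1809193  0.0547741 ] [ 7.63219704e-02  9.97074235e-01 -7.39289741e-04 -4.16892082e-03] 0.15475318142014635 [-6.0487029  -2.98903698  7.02386164] [-0.51414094  1.06058867 -0.06281035]
```

View pics/w5.png

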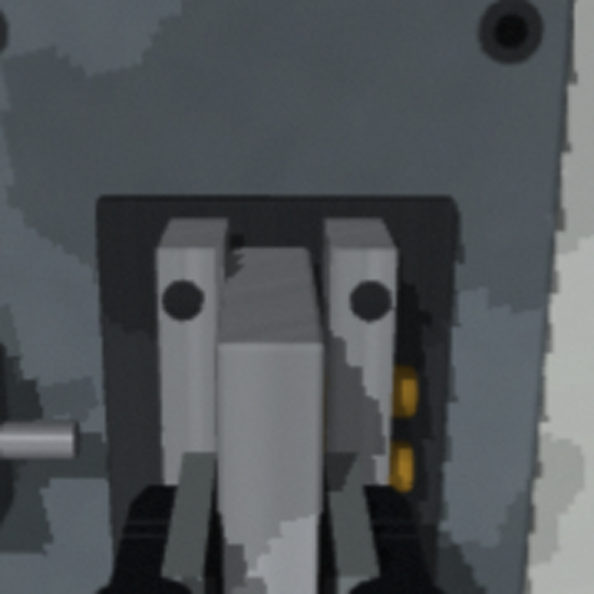

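View pics/s5.png

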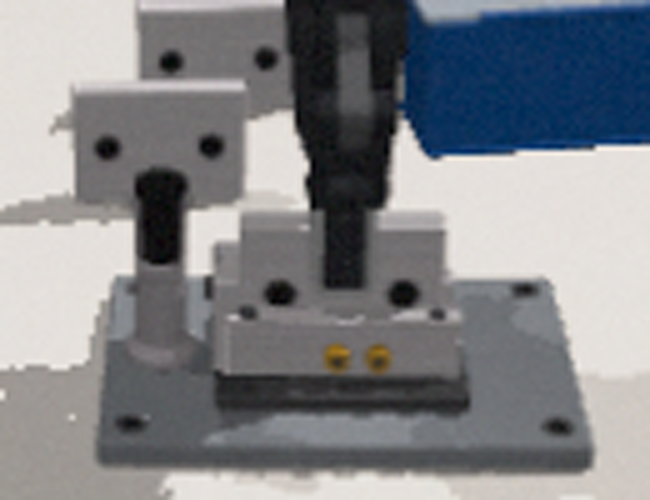

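It's sliding now, with the plate seated between the cheeks. I'll go on until the end stop resists.

>>> {"method": "arm_command", "body": {
  "rows": [
    [[0.7,-0.1,0],0,1],
    [[0,0,0],0,1]
  ]
}}

```text
t: 12.48
tcp_pos: [0.5109, 0.1809, 0.0548]
tool_rot: [0.076, 0.997, -0.001, -0.005]
force: [-7.5, -2.5, 7.9]
finger_gap: 0.152
```

>>> {"method": "arm_command", "body": {
  "rows": [
    [[0.7,-0.1,0],0,1],
    [[0,0,0],0,1]
  ]
}}

```text
t: 12.72
tcp_pos: [0.511, 0.1809, 0.0548]
tool_rot: [0.076, 0.997, -0.001, -0.005]
force: [-7.9, -1.4, 9.5]
finger_gap: 0.151
```

>>> {"method": "arm_command", "body": {
  "rows": [
    [[1,-0.15,0],0,1],
    [[0,0,0],0,1]
  ]
}}

```text
t: 12.98
tcp_pos: [0.511, 0.1809, 0.0548]
tool_rot: [0.076, 0.997, -0.001, -0.006]
force: [-11.4, -1.1, 9.6]
finger_gap: 0.151
```

```bash
python3 - <<'E'
from h import *
c=cal('wrist');im=manip.snapshot('wrist');cv2.imwrite('pics/wrist6.png',im)
k=6;cr=cv2.resize(im[160:240,270:380],None,fx=k,fy=k,interpolation=cv2.INTER_CUBIC);cv2.imwrite('pics/w6.png',cr)
import pickle;pickle.dump(c,open('c6.pkl','wb'))
d=manip.snapshot('scene');cv2.imwrite('pics/sc6.png',cv2.resize(d[150:250,200:310],None,fx=6,fy=6,interpolation=cv2.INTER_CUBIC))
s=manip.sense();print(s['force'],s['tcp_pos'])
E
```

```text
[-10.48663889  -0.65970446   9.30393545] [0.51101557 0.18090277 0.05476604]
```

View pics/w6.png

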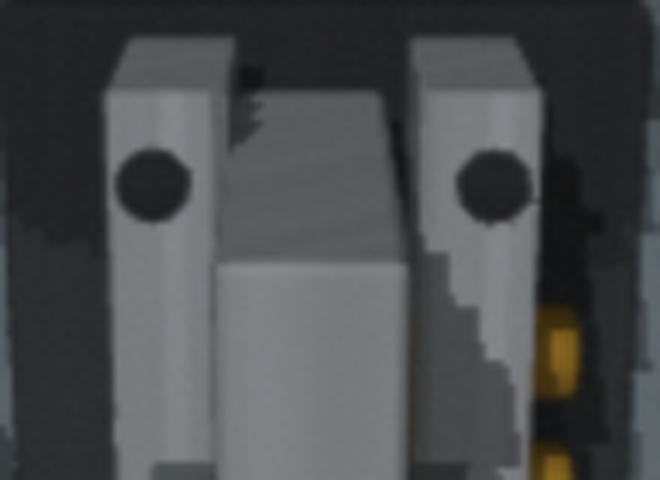

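View pics/sc6.png

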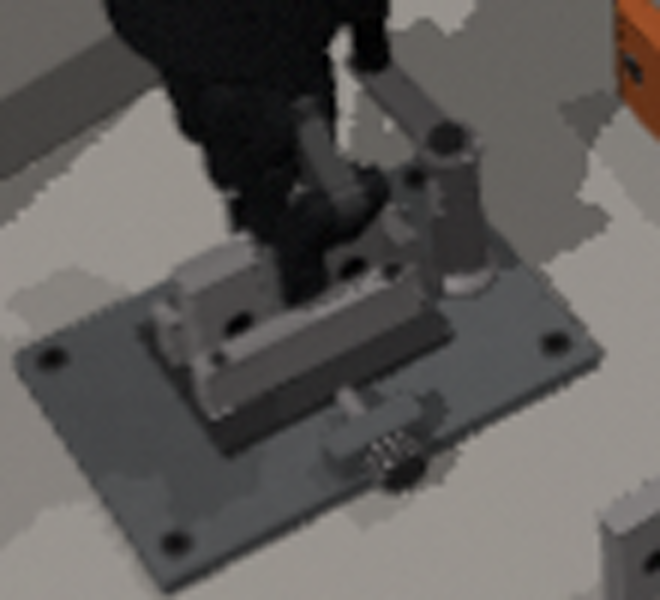

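```bash
python3 - <<'E'
from h import *
import pickle;c=pickle.load(open('c6.pkl','rb'));k=6
A=lambda p,z:onz(c,270+(p[0]+.5)/k-.5,160+(p[1]+.5)/k-.5,z)[:2]
m=np.array([.5095,.1749]);yaw=-0.155;ex=np.array([np.cos(yaw),np.sin(yaw)]);ey=np.array([-ex[1],ex[0]])
J=lambda w:((w-m)@np.array([ex,ey]).T).round(4)
for n,p,z in [('cheek end',(106,90),.038),('cheek in',(214,90),.038),('cheek in',(414,90),.038),('cheek end',(542,90),.038),('screw',(152,185),.038),('screw',(494,185),.038),('top',(217,262),.066),('top',(407,262),.066),('top up',(215,440),.066),('top up',(407,440),.066),('bot',(240,90),.016),('bot',(380,90),.016)]: print(n,J(A(p,z)))
E
```

```text
cheek end [-0.0401 -0.0119]
cheek in [-0.0401 -0.0031]
cheek in [-0.0401  0.0133]
cheek end [-0.0402  0.0238]
screw [-0.032  -0.0083]
screw [-0.032   0.0201]
top [-0.0347 -0.0015]
top [-0.0348  0.0115]
top up [-0.0215 -0.0018]
top up [-0.0215  0.0117]
bot [-0.0348 -0.0018]
bot [-0.0349  0.0113]
```

Measured on the plate: its end is at jig x −34.8 mm top and bottom (home is −35) and it's on the floor, so it's against the stop. I'll ease the push, release and lift.

>>> {"method": "arm_command", "body": {
  "rows": [
    [[-1.5,0.2,0],0,1],
    [[-1,0.2,0],0,1],
    [[0,0,0],0,0.6],
    [[0,0,0],0,0.3],
    [[0,0,0],0,0],
    [[0,0,0],0,0],
    [[0,0,0],0,0],
    [[0,0,10],0,0],
    [[0,0,30],0,0],
    [[0,0,40],0,0],
    [[0,0,40],0,0],
    [[0,0,0],0,0]
  ],
  "squeeze": 30
}}

```text
t: 14.58
tcp_pos: [0.5172, 0.1816, 0.1785]
tool_rot: [0.076, 0.997, 0.001, 0.004]
force: [0.1, 0.3, -0.7]
finger_gap: 0.5
```

```bash
python3 - <<'E'
from h import *
s=manip.sense();print(s['t'],s['tcp_pos'],s['tool_rot'],s['finger_gap'],s['force'],s['q'])
c=cal('wrist');im=manip.snapshot('wrist');cv2.imwrite('pics/wrist7.png',im)
import pickle;pickle.dump(c,open('c7.pkl','wb'))
d=manip.snapshot('side');cv2.imwrite('pics/side7.png',d)
cv2.imwrite('pics/w7.png',np.hstack([cv2.resize(im[90:290,260:420],None,fx=2.9,fy=2.9,interpolation=cv2.INTER_CUBIC)[:560],np.zeros((560,4,3),np.uint8),cv2.resize(d[215:300,310:420],None,fx=3,fy=3)[:560].copy() if 0 else cv2.copyMakeBorder(cv2.resize(d[215:300,310:420],None,fx=3,fy=3),0,560-255,0,0,cv2.BORDER_CONSTANT)]))
E
```

```text
14.575 [0.51720871 0.18158568 0.17854347] [7.62601315e-02 9.97078978e-01 8.93765300e-04 4.13589642e-03] 0.49967174254309554 [ 0.07405052  0.32343702 -0.73031755] [ 1.33725066e-01  5.08060484e-01  1.69567933e+00  2.92231147e-05
  9.29390114e-01 -1.28441879e+00]
```

View pics/w7.png

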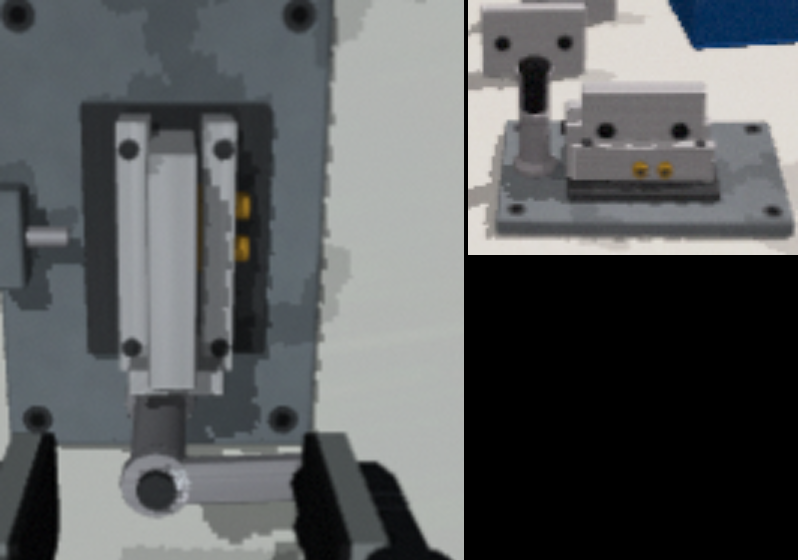

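```bash
python3 - <<'E'
from h import *
import pickle;c=pickle.load(open('c7.pkl','rb'));k=2.9
A=lambda p,z:onz(c,260+(p[0]+.5)/k-.5,90+(p[1]+.5)/k-.5,z)[:2]
m=np.array([.5095,.1749]);yaw=-0.155;ex=np.array([np.cos(yaw),np.sin(yaw)]);ey=np.array([-ex[1],ex[0]])
J=lambda w:((w-m)@np.array([ex,ey]).T).round(4)
for n,p,z in [('screw',(129,149),.038),('screw',(223,149),.038),('screw',(131,347),.038),('screw',(220,347),.038),('topL',(148,152),.066),('topR',(196,152),.066),('b',(151,388),.066),('b',(194,388),.066),('hinge',(156,488),.0755)]: print(n,J(A(p,z)))
w=m+.062*ex;print('hinge world',w,'knob parked',w+.046*ey,'locked',w-.046*ex)
s=cal('side');im=cv2.imread('pics/side7.png')
import itertools
print(proj(s,[*(w+.046*ey),.0885]),proj(s,[*(w+.046*ey),.104]))
E
```

```text
screw [-0.0318 -0.0081]
screw [-0.0319  0.0201]
screw [ 0.0318 -0.0085]
screw [0.0318 0.0202]
topL [-0.0352 -0.0015]
topR [-0.0352  0.0114]
b [ 0.0339 -0.0013]
b [0.0339 0.0113]
hinge [0.0617 0.0002]
hinge world [0.57075671 0.16532843] knob parked [0.5778582  0.21077696] locked [0.52530818 0.17242992]
[330.75736563 242.75195406] [330.6620422  234.09724449]
```

The plate is home and free: its top spans jig x −35.2 to 33.9 mm and it lies against the −y cheek. The keeper is still parked, with the knob at world (0.578, 0.211), which matches the side view. I'll turn the jaws along the jig's x, grip the cap and swing it along its arc.

>>> {"method": "arm_command", "body": {
  "rows": [
    [[7,3.3,0],-0.175,0],
    [[7,3.3,0],-0.175,0],
    [[7,3.3,0],-0.175,0],
    [[7,3.3,0],-0.175,0],
    [[7,3.3,0],-0.175,0],
    [[7,3.3,-5],-0.175,0],
    [[7,3.3,-5],-0.175,0],
    [[7,3.3,-5],-0.175,0],
    [[4.6,3,-5],-0.17,0],
    [[0,0,0],0,0],
    [[0,0,0],0,0]
  ]
}}

```text
t: 16.05
tcp_pos: [0.5747, 0.2104, 0.1538]
tool_rot: [0.758, 0.652, -0.001, -0.001]
force: [-0.2, -0.7, -0.5]
finger_gap: 0.498
```

```bash
python3 - <<'E'
from h import *
s=manip.sense();print(s['t'],s['tcp_pos'],s['tool_rot'],s['finger_gap'],s['force'],s['q'])
c=cal('wrist');im=manip.snapshot('wrist')
d=manip.snapshot('side')
print(proj(c,[.5779,.2108,.104]))
cv2.imwrite('pics/w8.png',np.hstack([im[:,150:550],cv2.resize(d[150:300,280:430],(400,400))]))
E
```

```text
16.05 [0.57465335 0.21037302 0.15375637] [ 7.57980231e-01  6.52276489e-01 -1.00531911e-03 -5.84444688e-04] 0.49801686903413744 [-0.2250339  -0.68604192 -0.53050466] [ 1.68553692e-01  6.19434514e-01  1.54427189e+00 -4.32179657e-05
  9.80211688e-01  3.18205107e-01]
[326.7930053  221.21569076]
```

View pics/w8.png

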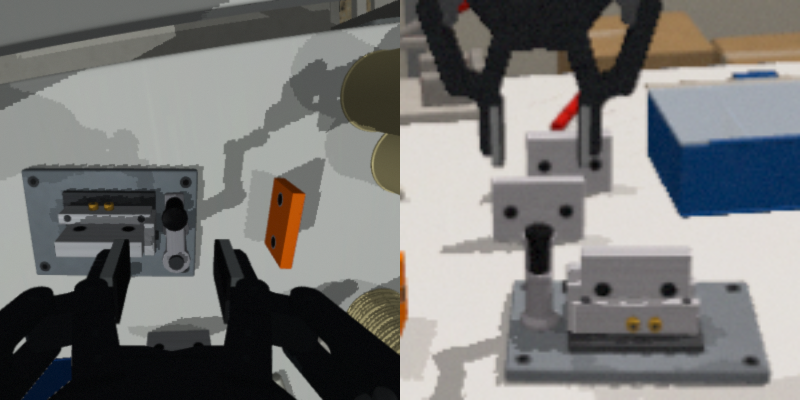

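The jaws straddle the knob in both views, with the cap at (322,212) in the wrist picture. I'll lower by 63 mm, shift +3 mm in x and grip the cap.

>>> {"method": "arm_command", "body": {
  "rows": [
    [[3,0.4,-20],0,0],
    [[0,0,-20],0,0],
    [[0,0,-15],0,0],
    [[0,0,-8],0,0],
    [[0,0,0],0,0],
    [[0,0,0],0,0.4],
    [[0,0,0],0,0.6],
    [[0,0,0],0,1],
    [[0,0,0],0,1],
    [[0,0,0],0,1]
  ],
  "squeeze": 25
}}

```text
t: 17.4
tcp_pos: [0.5782, 0.2113, 0.0923]
tool_rot: [0.759, 0.651, 0.0, -0.0]
force: [-2.7, 0.9, 5.2]
finger_gap: 0.174
```

```bash
python3 - <<'E'
import numpy as np
a=1.4158+np.linspace(0,1.56,13);p=46*np.c_[np.cos(a),np.sin(a)];print(np.diff(p,axis=0).round(1).tolist())
E
```

```text
[[-6.0, 0.5], [-6.0, -0.2], [-5.9, -1.0], [-5.7, -1.8], [-5.4, -2.5], [-5.1, -3.2], [-4.6, -3.8], [-4.1, -4.4], [-3.5, -4.9], [-2.8, -5.3], [-2.1, -5.6], [-1.4, -5.8]]
```

>>> {"method": "arm_command", "body": {
  "rows": [
    [[-6,0.5,0],0.13,1],
    [[-6,-0.2,0],0.13,1],
    [[-5.9,-1,0],0.13,1],
    [[-5.7,-1.8,0],0.13,1],
    [[0,0,0],0,1]
  ]
}}

```text
t: 18.02
tcp_pos: [0.5551, 0.2088, 0.0923]
tool_rot: [0.566, 0.824, 0.0, 0.0]
force: [-2.7, 2.9, 5.6]
finger_gap: 0.176
```

>>> {"method": "arm_command", "body": {
  "rows": [
    [[-5.4,-2.5,0],0.13,1],
    [[-5.1,-3.2,0],0.13,1],
    [[-4.6,-3.8,0],0.13,1],
    [[-4.1,-4.4,0],0.13,1],
    [[-3.5,-4.9,0],0.13,1],
    [[-2.8,-5.3,0],0.13,1],
    [[-2.1,-5.6,0],0.13,1],
    [[-1.4,-5.8,0],0.13,1],
    [[0,-1,0],0,1],
    [[0,0,0],0,1]
  ]
}}

```text
t: 19.27
tcp_pos: [0.5265, 0.1724, 0.0923]
tool_rot: [0.082, 0.997, 0.0, 0.001]
force: [-1.9, 4.3, 5.6]
finger_gap: 0.175
```

```bash
python3 - <<'E'
from h import *
s=manip.sense();print(s['t'],s['tcp_pos'],s['tool_rot'],s['finger_gap'],s['force'],s['q'])
im=manip.snapshot('wrist');d=manip.snapshot('side')
cv2.imwrite('pics/w9.png',np.hstack([im[:,150:550],cv2.resize(d[150:300,280:430],(400,400))]))
E
```

```text
19.275 [0.52654212 0.17239573 0.09227741] [8.23993594e-02 9.96599058e-01 3.86994313e-04 7.17050467e-04] 0.17481171877982107 [-1.93905032  4.28813476  5.59913608] [ 1.14449853e-01  6.52446806e-01  1.73410669e+00  6.99248566e-04
  7.53481448e-01 -1.29187024e+00]
```

View pics/w9.png

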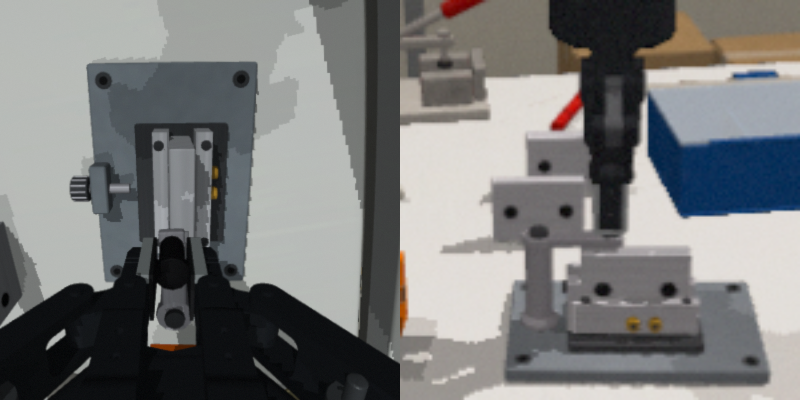

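The keeper arm now lies over the plate (knob at (172,255) of the left half). I'll release and lift away.

>>> {"method": "arm_command", "body": {
  "rows": [
    [[0,0,0],0,0.6],
    [[0,0,0],0,0.2],
    [[0,0,0],0,0],
    [[0,0,0],0,0],
    [[0,0,10],0,0],
    [[0,0,30],0,0],
    [[0,0,40],0,0],
    [[0,0,40],0,0],
    [[-15,0,20],0,0],
    [[0,0,0],0,0],
    [[0,0,0],0,0]
  ]
}}

```text
t: 20.75
tcp_pos: [0.5108, 0.1719, 0.2313]
tool_rot: [0.081, 0.997, -0.0, -0.0]
force: [-0.0, -0.9, -0.6]
finger_gap: 0.501
```

```bash
python3 - <<'E'
from h import *
s=manip.sense();print(s['t'],s['tcp_pos'],s['force'],s['finger_gap'])
c=cal('wrist');im=manip.snapshot('wrist');d=manip.snapshot('scene');e=manip.snapshot('side')
import pickle;pickle.dump(c,open('c10.pkl','wb'));cv2.imwrite('pics/wrist10.png',im);cv2.imwrite('pics/scene10.png',d)
cv2.imwrite('pics/w10.png',np.hstack([cv2.resize(im[100:300,260:420],(480,600)),np.vstack([cv2.resize(e[200:300,300:410],(320,300)),cv2.resize(d[130:340,190:410],(320,300))])]))
E
```

```text
20.75 [0.5107639  0.17189642 0.23131233] [-0.01151085 -0.90942173 -0.58763208] 0.5010046452104342
```

View pics/w10.png

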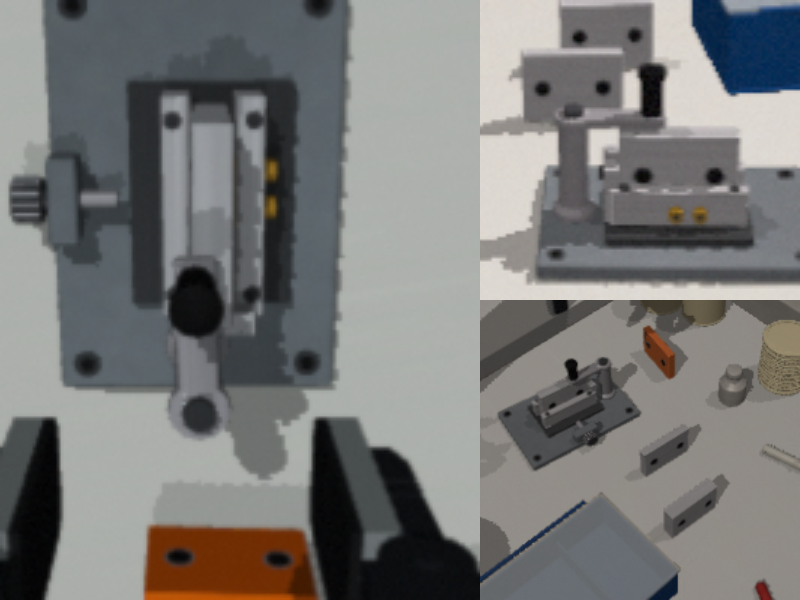

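View pics/scene10.png

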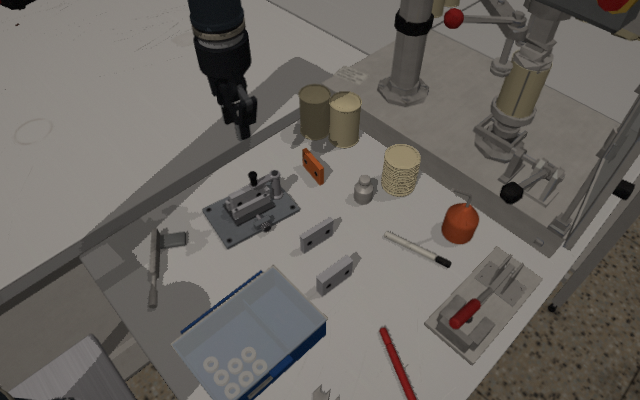

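```bash
python3 - <<'E'
from h import *
import pickle;c=pickle.load(open('c10.pkl','rb'));k=3
A=lambda p,z:onz(c,260+(p[0]+.5)/k-.5,100+(p[1]+.5)/k-.5,z)[:2]
m=np.array([.5095,.1749]);yaw=-0.155;ex=np.array([np.cos(yaw),np.sin(yaw)]);ey=np.array([-ex[1],ex[0]])
J=lambda w:((w-m)@np.array([ex,ey]).T).round(4)
h=J(A((199,413),.0755));n=J(A((195,312),.104));print(h,n,'keeper',np.arctan2(*(n-h)[::-1])-np.pi/2)
for p in [(192,124),(234,124)]: print(J(A(p,.066)))
a=cv2.imread('pics/scene0.png').astype(int);b=cv2.imread('pics/scene10.png').astype(int)
dd=np.abs(a-b).sum(2)
for nm,(x0,y0,x1,y1) in dict(R=(300,215,335,250),M=(315,253,355,293),weight=(353,173,378,204),marker=(383,230,452,267)).items(): print(nm,dd[y0:y1,x0:x1].mean())
print(manip.sign_off())
E
```

```text
[0.0619 0.0001] [ 0.0154 -0.0012] keeper -4.684439271388241
[-0.0344 -0.0015]
[-0.0343  0.0118]
R 9.980408163265306
M 7.896875
weight 6.88516129032258
marker 8.45162553858206
the job is handed in; nothing more can be done
None
```

The 14 mm plate is locked in the jig and the job is handed in at about 21 s of the 72 s allowed. `sign_off` reports no verdict, so what follows rests on my own checks.

- **Finding the plate:** I pinched only the plate farthest from the jig. It measured 13.8 mm at 20 N. I did not pinch the other two. From the wrist picture the three top faces measured about 9, 13 and 16 mm, all a little low, with this one in the middle.
- **Placing it:** I lowered it in small steps, past the sprung pad to the floor, with the wrist force never reading above about 12 N. I then slid it along until the end stop resisted at about 11 N. It stuck on floor friction for the first few millimetres, so I eased the downward push.
- **Keeper:** I gripped the knob's cap and swung the keeper along its arc, then released it and lifted clear.

Last checks:
- **Plate position:** after release its near end read −35.2 mm along the jig, where home is −35. The last view, with the keeper over it, read −34.4 mm. Both are within the 2 mm allowed. It was on the floor and against the −y cheek.
- **Keeper angle:** about 1.60 rad from the knob and hinge positions, so it is locked.
- **Other objects:** the other two plates, the check weight and the marker look unmoved when the first and last scene pictures are compared.
- **Sprung pad:** I had no direct reading of its travel. The 5 to 6 N sideways force while lowering the plate, and the plate lying against the far cheek, show it is pressing.

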